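# Set the thermocouple selector to the green channel and take the reading

### The job

On the grey switch box, push the black pointer knob round with a fingertip, click by click and without pinching it, until it rests in the click position where it points at the green dot. Only then press the red button on the same box gently all the way down and let it come up again. Leave the knob pointing at the green dot and do not disturb the other things on the bench.

Things in the scene. Friction and masses are not known exactly. Their poses are not given: they have to be found in the camera images.
- box: Grey switch box with a light grey top panel, fixed to the bench, 190 (its x) x 170 (its y) x 55 mm high; may stand turned. Origin at the centre of its underside; its x axis points from the red button towards the knob, z up. The flat panel is 55 mm above the origin. The knob's axis stands upright at box x = +25 mm, y = 0, the red button at x = -62 mm, y = 0.
- selector (a joint): Angle of the black pointer knob, rad, growing clockwise seen from above. Eight click positions 0.5236 rad (30 deg) apart, at 0 to 3.665, with stops 0.12 beyond the end ones. At 0 the pointer aims 105 deg counter-clockwise of the box's x axis, at 3.665 105 deg clockwise of it. Starts in a middle position (1.571 or 2.094) or drops into one within 0.5 s.
- axis (a point): Point on the knob's turning axis at the height of the panel. On the axis stand a flat round skirt (radius 26 mm, 4 mm high) that turns with the knob, and a hub of radius 9 mm. The pointer bar is 11 mm wide and reaches from 16 mm behind the axis to 40 mm ahead of it; its upright sides span 5 to 27 mm above the panel. Seen along the pointing direction, a push on the left side near the pointing end turns it clockwise, on the right side counter-clockwise.
- nose (a point): Top of the pointer bar at its pointing end, 40 mm from the axis, 27 mm above the panel; a white line on top of the bar runs towards it. A spring ball draws the knob into the nearest click position when let go; pushed past half-way (0.26 rad) between two, it springs forward to the next by itself. Getting over a click takes about 2 to 4 N here.
- aim (a point): The spot on the panel that the pointer aims at, 58 mm from the knob's axis: turns with the knob, lies over a dot when the pointer points at that dot.
- dot_green: Green dot, 16 mm across, flat on the panel, 58 mm from the knob's axis, at one of the six outer click positions (three either side of the two middle ones). The other five have yellow, blue, white, orange and black dots; the two middle ones have only a short black index line, as all eight have. Origin at its centre.
- reading (a joint): Travel of the red push button, m: 0 up, 0.006 fully down; it springs back up. Fully down takes about 5 N.
- reading_top (a point): Centre of the top of the red button (28 mm across, in a black housing) when it is up.
- screwdriver: Bystander: red-handled screwdriver, 213 mm long; loose; origin at the centre of its underside.
- marker: Bystander: dark blue marker pen with a blue cap, 134 mm long; loose; origin at the centre of its underside.
- vial_1: Bystander: glass vial with white cap and tan filling, 27 mm across, 68 mm tall; loose; origin at the centre of its underside.
- vial_2: Bystander: glass vial with black cap and grey filling, 27 mm across, 68 mm tall; loose; origin at the centre of its underside.
- plug: Bystander: salmon-coloured two-pin plug, 40 mm long; loose; origin at the centre of its underside.

How it is judged (in metres and radians):
On the way, in this order (a step that is already met when the one before it is completed fails the run):
1. the knob rests in the click position at the green dot (horizontal distance between aim and dot_green below 0.008 m and velocity of joint selector between -0.1 and 0.1 rad/s), for 0.3 s.
2. the red button is pressed down (value of joint reading above 0.0045 m and horizontal distance between aim and dot_green below 0.008 m), for 0.05 s.
At the end, for the whole second after the job is handed in: The knob is at rest and aims within 8 mm of the centre of the green dot (the next click position would be 30 mm off), and the red button, pressed at least 4.5 mm after the knob was set, is up again (under 1.5 mm) (all of step 1 and value of joint reading below 0.0015 m); the robot touches nothing.
It fails at once if the pointer bar is pinched: both of its sides pressed by the fingers at once (over 1 N each) (contact force between the fingers and selector_c2 above 1 N and contact force between the fingers and selector_c3 above 1 N).
It fails at once if the red button is pressed (over 3 mm) while the knob is not at the green dot (value of joint reading above 0.003 m and not (horizontal distance between aim and dot_green below 0.008 m)).
It fails at once if the box or what is on it is pushed with more than 40 N by the fingers (contact force between the fingers and box above 40 N).
It fails at once if another thing on the bench is moved by more than 20 mm (distance of any of screwdriver, marker, vial_1, vial_2, plug from where it was at the start of the episode above 0.02 m).
It also fails if it takes over 58 s, if anything falls off the work surface, if the arm or the gripper's body presses on something with over 40 N, if the wrist force passes 120 N, or if a joint passes its speed limit or range.

### The arm

A 6-joint arm with a two-finger parallel gripper is mounted at the origin on a cart in front of the work surface, level with it; the furniture and walls round the work are solid. World frame = base frame: x ahead of the robot, y to its left, z up, the work surface at z = 0. Lengths are in m, angles in degrees, forces in N, time in s.
With the tool pointing down it reaches from about 0.25 to 0.85 m from the base axis. Payload 12.5 kg.
Tool frame: the origin (TCP) lies at the very end of the fingers, on their centre line; the grasp point (between the pads) lies 19 mm behind it; z points along the fingers, y is the direction in which the jaws open and shut (so a half turn about z gives the same grasp; the last joint's range is limited). The gripper opens to 93 mm and grips with 3 to 60 N. Pads are 15 mm wide; open, the fingers measure 128 mm over their backs; the gripper's body (75 mm by 188 mm) begins 65 mm behind the grasp point.
Start: joints at [-69.477, 20.094, 94.641, -0, 65.266, -4.847], TCP at [0.236, -0.497, 0.219] pointing down, gripper open.
Joint ranges: [-157.81, 157.81], [-45, 120.19], [0.68, 151.7], [-89.99, 269.99], [4.06, 180], [-164.3, 164.3]. Speed limits (degrees/s): [127.2, 127.2, 159.86, 180, 180, 180].

### API

Orientations are given as a 3x3 rotation matrix whose columns are the frame's x, y, z axes.
In Python, from station import env gives the robot as it stands.
- The arm moves only by the shell command python3 -m jog 'ROWS'. ROWS is JSON, a list that holds one entry, the list of rows, each a list of 5 numbers: the shift along the tool's x, y, z in mm, then the turn about the tool's z in units of 6 degrees (1.0 is 6 degrees), then the closure in counts, from 0 (fully open) to 255 (shut). In form: [[[dx, dy, dz, roll, grip], ...]]. A call has 1 to 5 rows; each row is the pose to reach, as a shift and turn from the pose measured when the call began, along the tool's axes at that moment; what a row does not reach only later rows make up. A row lasts 1/12 s, in which the tool goes at most 41.7 mm and 7.16 degrees, less where a joint would pass 70% of its speed; a pose out of reach is approached as far as the arm can. A call with a gripper value outside its range is refused whole. The fingers move at their own pace and stop on an object; the grip force is fixed at half the most. Time passes only in rows, so rows that repeat a pose let the fingers close. It gives the time, the measured TCP pose, the force and the opening at its end, in the units of the state.
- env.sense(): the state, without advancing time (a new reading comes with each control period).
- env.read_camera(name): name is "scene" or "top" or "wrist"; returns the picture (420x560x3 uint8, red, green, blue); there is no depth.
- env.calibration(name): a dict with "K" (3x3 intrinsics, pixels), "position" and "orientation" of the camera in the world; the wrist camera has in their place "mount" (4x4, takes a point from camera to tool coordinates, whose origin is the TCP and whose axes are the flange's). Camera axes: x right, y up, looking along -z (the intrinsics and any distortion apply to the point x, -y, -z); pixel columns grow to the right and rows downward; lengths in m; the calibration is good to about 2 mm. A picture is of the moment at which its call begins: read the wrist's pose just before it. calibration takes no time and is no camera call.
- env.close_job(): hands the job in, once; it reports no verdict.
The state is a dict: "time_s": time; "joint_pos": joint angles; "qd": joint speeds; "joint_torque": joint torques, N m; "position": TCP position; "tcp_rot": TCP orientation; "force": force on the tool from outside, world axes, zero at the start; "moment": the same for the moment, N m; "grip_width": finger opening in m.
Only numpy, scipy, OpenCV 4.12 (cv2) and the standard library are available. Lean on these libraries where they do the work, as an engineer would, in place of code of your own. Each camera call takes 0.05 s, during which the arm holds its last target. There are 200 camera calls.

## Working session

There is one attempt and no reset: what is moved stays moved. The work goes in short steps, Python scripts to look and compute and a shell command to move; the robot and the scene stay as the last step left them, time stands still between calls to the robot, and variables do not carry over. Pictures are saved under pics/ and viewed, about 8 in all and at most 12, crops included, and the job is handed in when it is done.

```bash
ls; mkdir -p pics; python3 - <<'E'
from station import env
import cv2
s=env.sense();print(s)
for n in("top","scene"):
    im=env.read_camera(n);cv2.imwrite(f"pics/{n}0.png",cv2.cvtColor(im,cv2.COLOR_RGB2BGR));print(n,env.calibration(n))
print(env.calibration("wrist"))
E
```

```text
pics
{'time_s': 0.0, 'joint_pos': array([-6.94761321e+01,  2.01241097e+01,  9.46769047e+01, -2.72814805e-03,
        6.52682314e+01, -4.84773120e+00]), 'qd': array([ 0.01026009,  0.03510714, -0.04666219, -0.07753064,  0.01292692,
       -0.01960592]), 'joint_torque': array([-3.84022167e-05, -4.97320747e+01, -2.85254842e+01,  6.99430425e-02,
        2.57322559e-02, -1.26624664e-04]), 'position': array([ 0.23554963, -0.49661047,  0.21810392]), 'tcp_rot': array([[ 9.03539267e-01,  4.28505049e-01, -4.64223064e-04],
       [ 4.28505297e-01, -9.03538579e-01,  1.11669163e-03],
       [ 5.90645554e-05, -1.20789678e-03, -9.99999269e-01]]), 'force': array([-0.49419591, -0.13248551,  0.01801015]), 'moment': array([0.02733734, 0.01104624, 0.00540902]), 'grip_width': 0.0929785090293123}
top {'K': array([[383.74299307,   0.        , 277.06506533],
       [  0.        , 383.74299307, 216.3380722 ],
       [  0.        ,   0.        ,   1.        ]]), 'position': array([ 0.36740468, -0.13198957,  0.91418   ]), 'orientation': array([[-0.14527636,  0.96170475, -0.23241936],
       [-0.98938814, -0.141
[... 270 characters left out ...]
-0.70186126,  0.5757939 ]), 'orientation': array([[ 0.47377079,  0.32039637, -0.82029714],
       [-0.88055743,  0.18572197, -0.43603436],
       [ 0.01264338,  0.92889909,  0.37011705]])}
{'K': array([[311.94743738,   0.        , 280.77222481],
       [  0.        , 311.94743738, 213.31306418],
       [  0.        ,   0.        ,   1.        ]]), 'mount': array([[ 6.06700822e-05,  9.57604141e-01,  2.88087323e-01,
         7.96525265e-02],
       [ 9.99999983e-01, -8.75428740e-06, -1.81496842e-04,
        -3.66953614e-04],
       [-1.71280129e-04,  2.88087329e-01, -9.57604126e-01,
        -1.65774782e-01],
       [ 0.00000000e+00,  0.00000000e+00,  0.00000000e+00,
         1.00000000e+00]])}
```

View pics/top0.png

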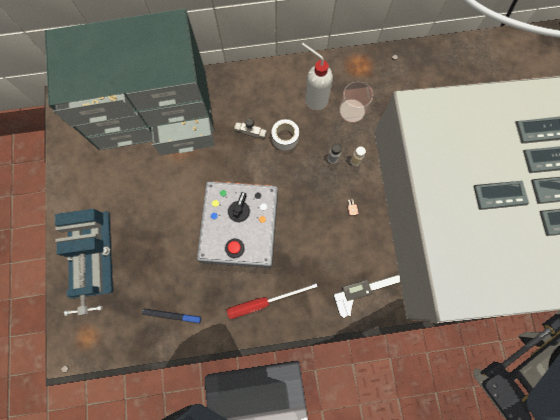

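View pics/scene0.png

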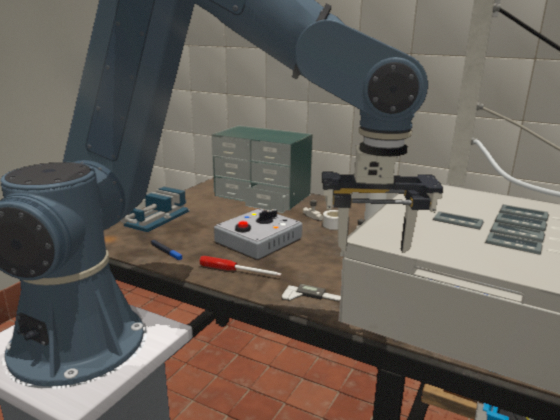

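```bash
cat > h.py <<'E'
import numpy as np,cv2
from station import env
def ray(cal,uv,pos=None,R=None):
    K=cal["K"]; d=np.linalg.inv(K)@[uv[0],uv[1],1]; d=np.array([d[0],-d[1],-d[2]])
    if "mount" in cal:
        M=cal["mount"]; return pos+R@M[:3,3], R@M[:3,:3]@d
    return cal["position"],cal["orientation"]@d
def onplane(cal,uv,z,pos=None,R=None):
    o,d=ray(cal,uv,pos,R); return o+d*(z-o[2])/d[2]
def blob(im,lo,hi,amin=8,roi=None):
    hsv=cv2.cvtColor(im,cv2.COLOR_RGB2HSV); m=cv2.inRange(hsv,np.array(lo),np.array(hi))
    if roi: 
        k=np.zeros_like(m);k[roi[1]:roi[3],roi[0]:roi[2]]=1;m*=k
    n,l,st,c=cv2.connectedComponentsWithStats(m)
    return sorted([(int(st[i,4]),c[i].round(1)) for i in range(1,n) if st[i,4]>=amin],key=lambda t:-t[0])
E
python3 - <<'E'
from h import *
im=cv2.cvtColor(cv2.imread("pics/top0.png"),cv2.COLOR_BGR2RGB);c=env.calibration("top");r=(195,175,285,275)
P={}
for n,lo,hi,z in[("green",(45,90,50),(80,255,255),.055),("red",(0,150,90),(8,255,255),.07),("yellow",(24,120,90),(34,255,255),.055),("blue",(105,120,60),(125,255,255),.055),("orange",(12,140,90),(22,255,255),.055)]:
    for a,p in blob(im,lo,hi,6,r)[:2]: print(n,a,p,onplane(c,p,z).round(4))
for n,p in dict(marker=(172,316),sd0=(228,314),sd1=(317,286),vial=(358,155),plug=(352,207),instr_low=(434,320),instr_l=(395,95)).items(): print(n,onplane(c,p,0.02).round(3))
print('instr top edge at z .2',onplane(c,(434,320),.2),onplane(c,(397,93),.2), 'drawer near corner z.27', onplane(c,(200,88),.27),onplane(c,(213,145),.1))
cv2.imwrite("pics/crop1.png",cv2.cvtColor(cv2.resize(im[172:278,190:290],None,fx=5.5,fy=5.5,interpolation=cv2.INTER_CUBIC),cv2.COLOR_RGB2BGR))
E
```

```text
green 28 [222.7 192.7] [ 0.6476 -0.0425  0.055 ]
red 129 [233.6 247. ] [ 0.514  -0.0539  0.07  ]
yellow 24 [215. 203.] [ 0.6254 -0.022   0.055 ]
blue 31 [213.6 215.5] [ 0.5961 -0.0156  0.055 ]
orange 24 [261.9 219. ] [ 0.5717 -0.1246  0.055 ]
marker [0.387 0.107 0.02 ]
sd0 [ 0.373 -0.019  0.02 ]
sd1 [ 0.405 -0.228  0.02 ]
vial [ 0.707 -0.384  0.02 ]
plug [ 0.578 -0.343  0.02 ]
instr_low [ 0.293 -0.475  0.02 ]
instr_l [ 0.857 -0.511  0.02 ]
instr top edge at z .2 [ 0.30760687 -0.40627848  0.2       ] [ 0.76220015 -0.43958745  0.2       ] drawer near corner z.27 [ 0.78804634 -0.04578     0.27      ] [ 0.74941453 -0.03805729  0.1       ]
```

View pics/crop1.png

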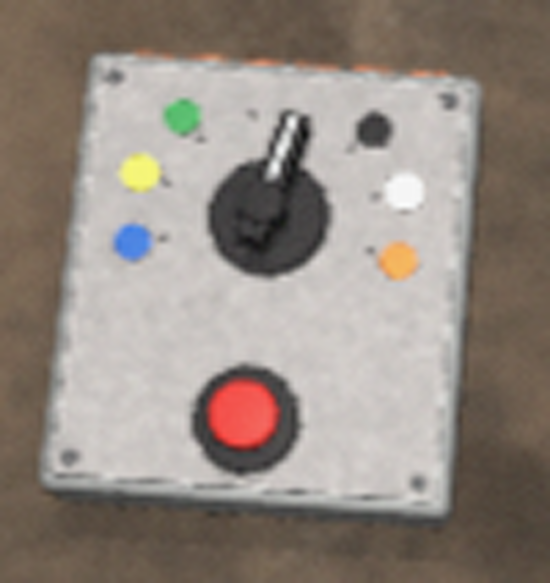

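```bash
python3 - <<'E'
from h import *
from scipy.optimize import least_squares
im=cv2.cvtColor(cv2.imread("pics/top0.png"),cv2.COLOR_BGR2RGB);c=env.calibration("top")
cr=lambda x,y:onplane(c,((x+.5)/5.5+190-.5,(y+.5)/5.5+172-.5),.055)[:2]
D={45:cr(183,117),75:cr(140,173),105:cr(132,242),-45:cr(374,130),-75:cr(404,191),-105:cr(399,261)}
f=lambda p:np.concatenate([p[:2]+.058*np.array([np.cos(p[2]+np.radians(a)),np.sin(p[2]+np.radians(a))])-q for a,q in D.items()])
r=least_squares(f,[.6,-.07,.1]);p=r.x;print(p[:2],np.degrees(p[2]),'resid mm',(r.fun*1e3).round(1))
u=np.array([np.cos(p[2]),np.sin(p[2])]);btn=p[:2]-.087*u
print('btn',btn,'seen',onplane(c,((243.5)/5.5+189.5,413.5/5.5+171.5),.07))
n=onplane(c,(291.5/5.5+189.5,115/5.5+171.5),.082)[:2];print('nose',n,np.linalg.norm(n-p[:2]),'angle rel box',np.degrees(np.arctan2(*(n-p[:2])[::-1])-p[2]))
E
```

```text
[ 0.59843904 -0.07361309] -12.51296597716778 resid mm [ 0.2  0.4 -0.  -0.1  0.  -0.1 -0.  -0.1 -0.3 -0.2  0.1  0.1]
btn [ 0.51350555 -0.05476362] seen [ 0.51466639 -0.05434901  0.07      ]
nose [ 0.63296594 -0.08979862] 0.038132377416837185 angle rel box -12.603297574016102
```

```bash
python3 -m jog '[[[40,-50,-5,0.5,255],[75,-95,-10,1.5,255],[105,-135,-10,2.5,255],[135,-170,-10,3.5,255],[155,-200,-10,3.8,255]]]'
python3 - <<'E'
from h import *
s=env.sense();R=s["tcp_rot"];print(R.round(3),s["joint_pos"].round(1))
for t in[(.45,-.2,.2),(.6314,-.129,.15)]: print(((R.T@(np.array(t)-s["position"]))*1e3).round(1))
print(np.degrees(np.arctan2(R[1,0],R[0,0])))
E
```

```text
time_s: 0.52
position: [0.2809, -0.292, 0.2277]
tcp_rot: [[0.999, 0.038, -0.0], [0.038, -0.999, 0.001], [-0.0, -0.001, -1.0]]
force: [2.0, -0.0, 0.2]
grip_width: 0.0643
[[ 0.999  0.038 -0.   ]
 [ 0.038 -0.999  0.001]
 [-0.    -0.001 -1.   ]] [-52.7   4.  113.7   0.   62.4  35.1]
[172.5 -85.5  27.7]
[ 356.5 -149.4   77.7]
2.182481591648869
```

```bash
python3 -m jog '[[[35,-22,0,0,255],[72,-44,0,0,255],[108,-66,0,0,255],[145,-85,10,0,255],[180,-100,25,0,255]]]' && python3 -m jog '[[[40,-13,10,0,255],[80,-26,20,0,255],[120,-39,30,0,255],[155,-50,35,0,255],[180,-55,40,0,255]]]'
python3 - <<'E'
from h import *
s=env.sense();R=s["tcp_rot"]
print(((R.T@(np.array((.6314,-.131,.13))-s["position"]))*1e3).round(1))
print(np.degrees(np.arctan2(R[1,0],R[0,0])))
E
```

```text
time_s: 0.93
position: [0.4567, -0.1847, 0.2045]
tcp_rot: [[0.999, 0.039, 0.002], [0.039, -0.999, -0.0], [0.002, 0.0, -1.0]]
force: [0.2, -0.7, 0.6]
grip_width: 0.0312
time_s: 1.35
position: [0.6367, -0.1207, 0.1635]
tcp_rot: [[0.999, 0.04, 0.001], [0.04, -0.999, 0.001], [0.001, -0.0, -1.0]]
force: [0.5, 0.6, 0.3]
grip_width: 0.0017
[-5.7 10.1 33.5]
2.301625974548657
```

Settle above the start spot and look with the wrist camera.

```bash
python3 -m jog '[[[-5,11,15,0,255],[-5.5,11,25,0,255],[-5.5,11,25,0,255],[-5.5,11,25,0,255]]]'
cat > look.py <<'E'
import sys
from h import *
s=env.sense();n=sys.argv[1]
w=env.read_camera("wrist");t=env.read_camera("top")
t=cv2.resize(t[170:280,185:295],(420,420),interpolation=cv2.INTER_CUBIC)
cv2.imwrite(f"pics/{n}.png",cv2.cvtColor(cv2.resize(np.hstack([w,t]),None,fx=.8,fy=.8),cv2.COLOR_RGB2BGR))
s=env.sense();print(s["time_s"],s["position"].round(4),s["force"].round(2))
E
python3 look.py w1
```

```text
time_s: 1.68
position: [0.6308, -0.1319, 0.1381]
tcp_rot: [[0.999, 0.039, -0.0], [0.039, -0.999, 0.001], [-0.0, -0.001, -1.0]]
force: [0.1, 0.1, 0.2]
grip_width: 0.0004
1.7833 [ 0.6315 -0.1321  0.1395] [-0.5   0.   -0.47]
```

View pics/w1.png

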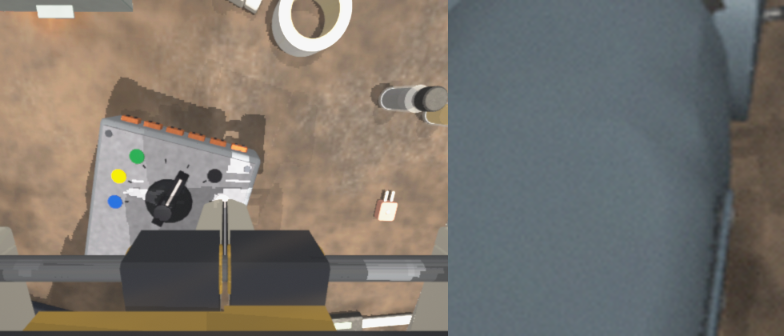

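```bash
cat > fit.py <<'E'
from h import *
from scipy.optimize import least_squares
s=env.sense();c=env.calibration("wrist");im=env.read_camera("wrist");P,R=s["position"],s["tcp_rot"]
D={}
for a,lo,hi in[(45,(45,90,50),(80,255,255)),(75,(24,120,90),(34,255,255)),(105,(105,120,100),(125,255,255))]:
    b=blob(im,lo,hi,30,(80,100,330,400))[:1]
    if b: D[a]=onplane(c,b[0][1],.055,P,R)[:2];print(a,b[0],D[a].round(4))
f=lambda p:np.concatenate([p[:2]+.058*np.array([np.cos(p[2]+np.radians(a)),np.sin(p[2]+np.radians(a))])-q for a,q in D.items()])
r=least_squares(f,[.6,-.07,-.2]);print(r.x[:2],np.degrees(r.x[2]),(r.fun*1e3).round(1))
E
python3 fit.py
```

```text
45 (269, array([171. , 195.9])) [ 0.6474 -0.0409]
75 (267, array([148.4, 220.5])) [ 0.6253 -0.0206]
105 (226, array([143.6, 252.4])) [ 0.5958 -0.014 ]
[ 0.59839683 -0.07201443] -12.552833111974051 [-0.1  0.  -0.  -0.   0.1 -0. ]
```

```bash
python3 -m jog '[[[0,0,25,0,255],[0,0,50,0,255],[0,0,65,0,255],[0,0,73,0,255],[0,0,73,0,255]]]' && python3 -m jog '[[[0,-5,0,0,255],[0,-10,0,0,255],[0,-14,0,0,255],[0,-17,0,0,255],[0,-20,0,0,255]]]'
```

```text
time_s: 2.25
position: [0.6312, -0.132, 0.0659]
tcp_rot: [[0.999, 0.039, 0.001], [0.039, -0.999, 0.001], [0.001, -0.001, -1.0]]
force: [-0.9, 0.2, -0.9]
grip_width: 0.0005
time_s: 2.67
position: [0.6307, -0.1115, 0.0665]
tcp_rot: [[0.999, 0.04, 0.002], [0.04, -0.999, 0.0], [0.002, -0.0, -1.0]]
force: [1.0, 0.4, 0.9]
grip_width: 0.0004
```

```bash
python3 look.py w2
```

```text
2.7667 [ 0.6306 -0.1115  0.0662] [ 0.4   0.07 -0.41]
```

View pics/w2.png

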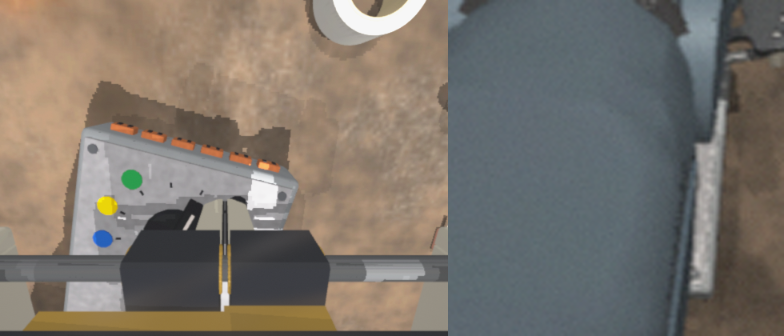

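```bash
python3 -m jog '[[[0,-2.5,0,0,255],[0,-5,0,0,255],[0,-7.5,0,0,255],[0,-9,0,0,255],[0,-9,0,0,255]]]'; python3 -m jog '[[[0,-1.5,0,0,255],[0,-3,0,0,255],[0,-3,0,0,255]]]'; python3 look.py w3
```

```text
time_s: 3.18
position: [0.6304, -0.1024, 0.0664]
tcp_rot: [[0.999, 0.04, 0.002], [0.04, -0.999, 0.001], [0.002, -0.001, -1.0]]
force: [0.1, -0.7, 0.3]
grip_width: 0.0005
time_s: 3.43
position: [0.63, -0.0989, 0.0662]
tcp_rot: [[0.999, 0.04, 0.001], [0.04, -0.999, 0.001], [0.001, -0.001, -1.0]]
force: [-0.1, -0.6, 0.1]
grip_width: 0.0003
3.5333 [ 0.63   -0.0991  0.0662] [ 0.29 -0.13  0.03]
```

View pics/w3.png

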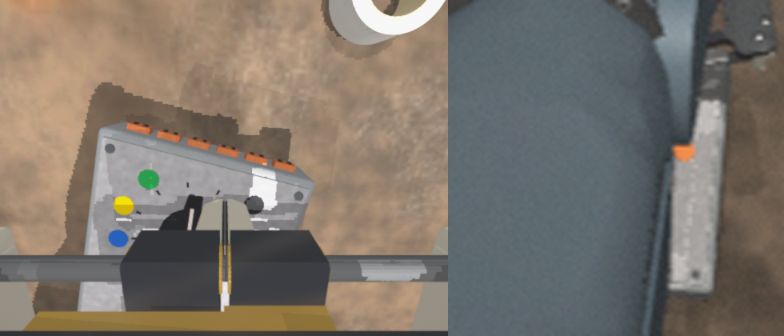

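```bash
python3 -m jog '[[[0,-2.5,0,0,255],[0,-5,0,0,255],[0,-7.5,0,0,255],[0,-10,0,0,255],[0,-10,0,0,255]]]'; python3 -m jog '[[[0,-2,0,0,255],[0,-4,0,0,255],[0,-4,0,0,255]]]'; python3 look.py w4
```

```text
time_s: 3.95
position: [0.6298, -0.089, 0.0663]
tcp_rot: [[0.999, 0.041, 0.002], [0.041, -0.999, 0.0], [0.002, -0.0, -1.0]]
force: [1.2, -1.7, -0.9]
grip_width: 0.0002
time_s: 4.2
position: [0.6296, -0.0843, 0.0663]
tcp_rot: [[0.999, 0.04, 0.001], [0.04, -0.999, 0.001], [0.001, -0.001, -1.0]]
force: [0.2, -0.0, -0.3]
grip_width: 0.0009
4.3 [ 0.6295 -0.0845  0.0663] [ 0.37 -0.24  0.07]
```

View pics/w4.png

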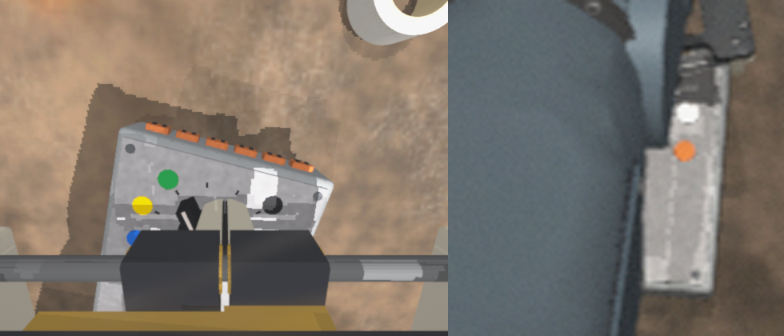

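```bash
python3 -m jog '[[[0,6,0,0,255],[0,12,0,0,255],[0,12,-30,0,255],[0,12,-65,0,255],[0,12,-75,0,255]]]'; python3 -m jog '[[[-35,-5,0,0,255],[-70,-15,0,0,255],[-100,-30,0,0,255],[-115,-42,0,0,255],[-115,-42,0,0,255]]]'; python3 look.py w5; python3 fit.py
```

```text
time_s: 4.72
position: [0.6316, -0.0977, 0.146]
tcp_rot: [[0.999, 0.04, 0.007], [0.04, -0.999, -0.0], [0.007, 0.001, -1.0]]
force: [-0.0, 0.1, 0.5]
grip_width: 0.0007
time_s: 5.13
position: [0.5122, -0.0593, 0.1452]
tcp_rot: [[0.999, 0.04, 0.005], [0.04, -0.999, 0.0], [0.005, -0.0, -1.0]]
force: [0.4, 0.6, -0.1]
grip_width: 0.0003
5.2333 [ 0.5154 -0.0606  0.1456] [-0.29 -0.11  0.49]
105 (133, array([149.8, 313.8])) [0.4145 0.0594]
[0.41870842 0.00156393] -10.87299129837335 [ 0. -0.]
```

View pics/w5.png

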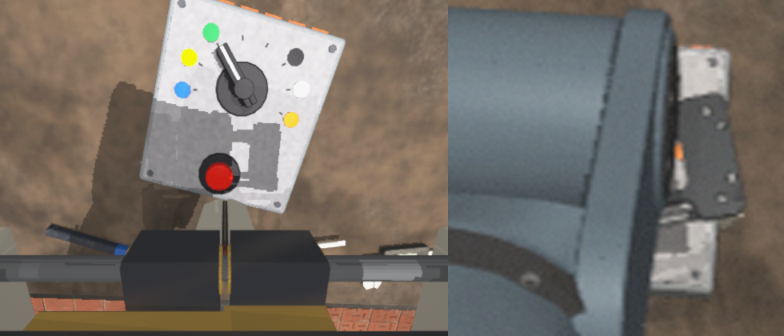

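```bash
python3 - <<'E'
from h import *
c=env.calibration("wrist");s=env.sense();P,R=s["position"],s["tcp_rot"];im=env.read_camera("wrist")
for n,lo,hi,z,r in[("green",(45,90,50),(80,255,255),.055,(200,0,320,80)),("red",(0,150,70),(8,255,255),.07,(230,180,320,260)),("yel",(24,120,90),(34,255,255),.055,(200,40,260,100))]:
    for a,p in blob(im,lo,hi,30,r)[:1]: print(n,a,p,onplane(c,p,z,P,R).round(4)); g=onplane(c,p,z,P,R) if n=="green" else g
A=np.array([.5984,-.0728]);n=onplane(c,(221/.8,46/.8),.082,P,R)[:2]
an=lambda v:np.degrees(np.arctan2(v[1],v[0]));print("pointer",an(n-A),np.linalg.norm(n-A),"green",an(g[:2]-A))
print(P,(R.T@(np.array([.5138,-.0538,.085])-P)*1e3).round(1))
E
```

```text
green 371 [261.2  46. ] [ 0.6477 -0.0411  0.055 ]
red 967 [271.3 224.9] [ 0.5133 -0.0532  0.07  ]
yel 342 [233.7  77.1] [ 0.6255 -0.0207  0.055 ]
pointer 28.053802888001194 0.04204496365486939 green 32.771610677888276
[ 0.51589902 -0.06083985  0.14550217] [-2.3 -7.2 60.5]
```

```bash
python3 -m jog '[[[-2.3,-7.2,20,0,255],[-2.3,-7.2,45,0,255],[-2.3,-7.2,60,0,255],[-2.3,-7.2,60,0,255]]]'; python3 -m jog '[[[0,0,2,0,255],[0,0,4,0,255],[0,0,6,0,255],[0,0,8,0,255],[0,0,8,0,255]]]'
```

```text
time_s: 5.67
position: [0.513, -0.054, 0.0824]
tcp_rot: [[0.999, 0.04, 0.003], [0.04, -0.999, 0.0], [0.003, -0.0, -1.0]]
force: [-0.0, -0.0, -0.5]
grip_width: 0.0003
time_s: 6.08
position: [0.5137, -0.0543, 0.0749]
tcp_rot: [[0.999, 0.039, 0.005], [0.039, -0.999, -0.0], [0.005, 0.0, -1.0]]
force: [0.5, -0.8, 2.1]
grip_width: 0.0004
```

```bash
for i in 1; do python3 -m jog '[[[0,0,1,0,255],[0,0,2,0,255],[0,0,2,0,255]]]'; done; python3 -m jog '[[[0,0,1,0,255],[0,0,2,0,255],[0,0,2,0,255]]]'
```

```text
time_s: 6.33
position: [0.5138, -0.0543, 0.0731]
tcp_rot: [[0.999, 0.04, 0.005], [0.04, -0.999, -0.0], [0.005, 0.0, -1.0]]
force: [-0.5, 0.2, 3.8]
grip_width: 0.0003
time_s: 6.58
position: [0.5139, -0.0543, 0.0713]
tcp_rot: [[0.999, 0.04, 0.005], [0.04, -0.999, -0.0], [0.005, 0.0, -1.0]]
force: [-2.4, 0.0, 6.6]
grip_width: 0.0003
```

```bash
python3 -m jog '[[[0,0,1,0,255],[0,0,1,0,255],[0,0,1,0,255]]]'; python3 -m jog '[[[0,0,1,0,255],[0,0,1,0,255],[0,0,1,0,255]]]'
```

```text
time_s: 6.83
position: [0.5139, -0.0543, 0.0711]
tcp_rot: [[0.999, 0.04, 0.005], [0.04, -0.999, -0.0], [0.005, 0.001, -1.0]]
force: [-5.7, -0.2, 16.5]
grip_width: 0.0004
time_s: 7.08
position: [0.5139, -0.0543, 0.071]
tcp_rot: [[0.999, 0.04, 0.005], [0.04, -0.999, -0.0], [0.005, 0.001, -1.0]]
force: [-6.5, 0.4, 18.8]
grip_width: 0.0006
```

```bash
python3 -m jog '[[[0,0,-3,0,255],[0,0,-8,0,255],[0,0,-30,0,255],[0,0,-60,0,255],[0,0,-75,0,255]]]'; python3 -m jog '[[[-30,0,0,0,255],[-40,0,0,0,255],[-40,0,0,0,255],[-40,0,0,0,255]]]'; python3 look.py w6
```

```text
time_s: 7.5
position: [0.5142, -0.0543, 0.1484]
tcp_rot: [[0.999, 0.04, 0.008], [0.04, -0.999, -0.001], [0.007, 0.001, -1.0]]
force: [0.1, -0.3, 1.0]
grip_width: 0.0006
time_s: 7.83
position: [0.4743, -0.0559, 0.1479]
tcp_rot: [[0.999, 0.039, 0.007], [0.039, -0.999, -0.0], [0.007, 0.001, -1.0]]
force: [-0.2, -0.4, 0.0]
grip_width: 0.0007
7.9333 [ 0.4749 -0.056   0.1478] [-0.54  1.29  0.39]
```

View pics/w6.png

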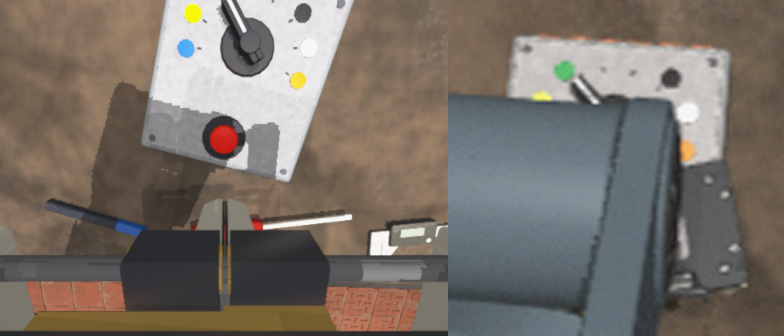

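The knob is still at green and the button is up. I'll press once more slowly, to measure where contact starts and confirm the full 6 mm travel.

```bash
python3 -m jog '[[[30,-1,0,0,255],[39,-2,20,0,255],[39,-2,50,0,255],[39,-2,66,0,255],[39,-2,66,0,255]]]' | head -4
for k in 1 2 3 4 5; do :; done
f(){ grep -E "position|force"; }
python3 -m jog '[[[0,0,2,0,255],[0,0,2,0,255],[0,0,2,0,255],[0,0,2,0,255]]]'|f
python3 -m jog '[[[0,0,1,0,255],[0,0,1,0,255],[0,0,1,0,255],[0,0,1,0,255]]]'|f
python3 -m jog '[[[0,0,1,0,255],[0,0,1,0,255],[0,0,1,0,255],[0,0,1,0,255]]]'|f
python3 -m jog '[[[0,0,1,0,255],[0,0,1,0,255],[0,0,1,0,255],[0,0,1,0,255]]]'|f
python3 -m jog '[[[0,0,1,0,255],[0,0,1,0,255],[0,0,1,0,255],[0,0,1,0,255]]]'|f
```

```text
time_s: 8.35
position: [0.5131, -0.052, 0.0786]
tcp_rot: [[0.999, 0.04, 0.002], [0.04, -0.999, 0.001], [0.002, -0.0, -1.0]]
force: [-0.6, 0.7, -0.3]
position: [0.5137, -0.0521, 0.0775]
force: [0.1, 0.7, 0.1]
position: [0.514, -0.0522, 0.0769]
force: [0.1, -1.3, 1.4]
position: [0.514, -0.0522, 0.0759]
force: [-0.3, 0.3, 2.7]
position: [0.5141, -0.0522, 0.0749]
force: [-0.4, 0.8, 3.5]
position: [0.5141, -0.0522, 0.0739]
force: [0.2, 0.2, 3.5]
```

Contact starts at z ≈ 0.077 and the stop was at 0.071, so the first press covered the full 6 mm. Now I'll withdraw and check.

```bash
python3 -m jog '[[[0,0,-4,0,255],[0,0,-10,0,255],[0,0,-40,0,255],[0,0,-70,0,255],[0,0,-75,0,255]]]'|head -2; python3 -m jog '[[[-30,0,0,0,255],[-40,0,0,0,255],[-40,0,0,0,255],[-40,0,0,0,255]]]'|head -4; python3 look.py w7
```

```text
time_s: 10.43
position: [0.5155, -0.0526, 0.1534]
time_s: 10.77
position: [0.4756, -0.0542, 0.153]
tcp_rot: [[0.999, 0.039, 0.01], [0.039, -0.999, -0.001], [0.01, 0.001, -1.0]]
force: [-0.3, -1.7, 0.5]
10.8667 [ 0.4762 -0.0542  0.1528] [-0.01 -0.3   0.04]
```

View pics/w7.png

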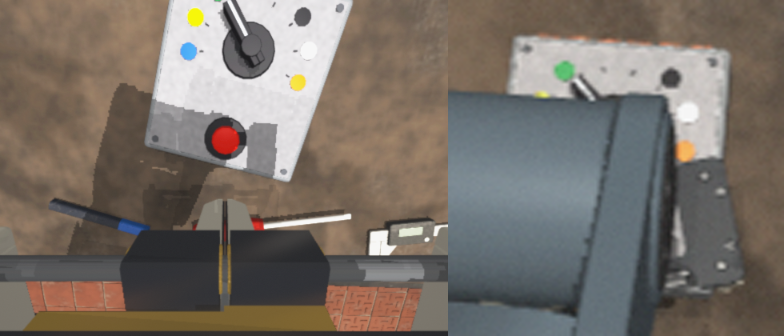

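The top view shows the pointer (nose at about (575,80)) aimed at the green dot at (565,70). The red button at (225,140) is up, and the gripper is clear of everything.

```bash
python3 -c "
from station import env
print(env.close_job())"
```

```text
the job is handed in; nothing more can be done
None
```

I turned the knob two clicks counter-clockwise to the green dot by pushing one side of the bar with the closed fingertips. I then pressed the red button fully down and released it, and handed the job in at about 11 s.

- **Knob:** The last pictures show the pointer on the green dot. A rough angle check, read from a picture before the press, gave 28° for the pointer and 32.8° for the dot. I put the 5° gap down to reading the nose by eye, since the clicks are 30° apart.
- **Button:** On the first press it stopped hard at z ≈ 0.071 m, with a peak of 18.8 N at the tool, well past the 5 N needed but under the 40 N limit. I pressed a second time, only about half-way, to find where contact starts: z ≈ 0.077 m. That puts the first press at about 5.9 mm of travel. It looks up again in the last picture; I did not measure its height.
- **Other things:** The arm was clear of everything at hand-in, with force near zero. I did not measure the bystanders; the marker and screwdriver look undisturbed in the last pictures, but the plug and vials were not in view.

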